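# Index the blue throw-off to the yellow mark

### The job

Turn the black parts turntable, by pushing one of its upright pins round, until the blue snare throw-off on it points at the yellow index mark (not the black one), then let go and leave it standing there. Leave the loose nickel lug and the white gasket ring on the counter where they are.

Things in the scene. Friction and masses are not known exactly. Their poses are not given: they have to be found in the camera images.
- turntable: Black disc, 300 mm wide, top 45 mm above the counter; origin on its vertical axis, 35 mm above the counter. Turns freely both ways (1 N at a pin), stays where left. Its x axis runs out through the blue throw-off; lugs at +y and -y, claw hook at -x, all fixed, 30-100 mm out, up to 36 mm high. Beyond each part an upright 16 mm steel pin stands 130 mm from the axis, top 95 mm above the counter.
- yellow_mark: Fixed index mark: round post, 34 mm wide, 50 mm high, with a yellow cap, standing on the counter just outside the disc's rim (its centre 175 to 200 mm from the turntable's axis). Origin: centre of its underside. A like post with a black cap stands across the turntable; either may be left or right.
- loose_lug: Bystander: loose nickel bridge lug, 64 x 22 x 24 mm, long along its x, lying on the counter left of the turntable. The origin is the centre of its underside.
- gasket_ring: Bystander: loose white plastic ring, 60 mm outside, 40 mm inside, 6 mm high, lying flat on the counter left of the turntable. The origin is the centre of its underside.
There are look-alikes about, which are no part of the job. What is shaped like the yellow_mark but purple is not meant.

How it is judged:
By the outcome, as a careful person would: the job done as asked, in the order asked, and still so for the second after the job is handed in, with the robot touching nothing.
It also fails if it takes over 32 s, if anything falls off the work surface, if the arm or the gripper's body presses on something with over 40 N, if the wrist force passes 120 N, or if a joint passes its speed limit or range.

### The arm

A 6-joint arm with a two-finger parallel gripper is mounted at the origin on the work surface. World frame = base frame: x ahead of the robot, y to its left, z up, the work surface at z = 0. Lengths are in m, angles in rad, forces in N, time in s.
With the tool pointing down it reaches from about 0.3 to 0.825 m from the base axis. Payload 5.4 kg.
Tool frame: the origin (TCP) lies on the centre line of the jaws, within the pads' length; the fingertips stand 8 mm ahead of it and the grasp point (between the pads) lies 11 mm behind it; z points along the fingers, y is the line along which they close (so a half turn about z gives the same grasp; the last joint's range is limited). The gripper opens to 92 mm and grips with 3 to 60 N. Pads are 20 mm wide; open, the fingers measure 128 mm over their backs; the gripper's body (75 mm by 189 mm) begins 69 mm behind the grasp point.
Start: joints at [0.995, 0.158, 1.597, -0, 1.386, -0.21], TCP at [0.206, 0.537, 0.223] pointing down, gripper open.
Joint ranges: [-2.91, 2.91], [-0.94, 2.29], [0.18, 2.7], [-1.29, 4.43], [0.17, 2.64], [-3, 3]. Speed limits (rad/s): [2.57, 2.57, 3.14, 3.14, 3.14, 3.14].

### API

Orientations are given as a unit quaternion [w, x, y, z].
In Python, from bench import bot gives the robot as it stands.
- The arm moves only by the tool jog_arm, never from a script. Its argument "deltas" is a list of rows, each a list of 3 entries, a list of its own where there are three numbers: the shift along the world's x, y, z in cm, then the turn about the world's z in rad, then the gripper's target within -1 to 1 (shut at 1, half-way at 0, fully open at -1). A call has 1 to 10 rows; each row shifts and turns the commanded pose from where the row before left it; what a row does not reach is not made up. A row lasts 1/12 s, in which the tool goes at most 41.7 mm and 7.16 degrees, less where a joint would pass 70% of its speed; a pose out of reach is approached as far as the arm can. A call is refused whole if a number of a shift passes 4.17 or a number of a turn 0.125, either way. A call with a gripper value outside its range is refused whole. The fingers move at their own pace and stop on an object; "force" is the grip in N (left out, the last holds). Time passes only in rows, so rows that do not move let the fingers close. It gives the time, the measured TCP pose, the force, the opening and the grip force at its end, in the units of the state.
- bot.state(): the state, without advancing time (a new reading comes with each control period).
- bot.camera(name): name is "scene" or "side" or "wrist"; returns a dict with "frame" (400x640x3 uint8, red, green, blue), "fx", "fy", "cx", "cy" (pixels), "xyz" and "orientation" of the camera in the world; the wrist camera has in their place "tool_from_camera" (4x4, takes a point from camera to tool coordinates, whose origin is the TCP and whose axes are the flange's). Camera axes: x right, y up, looking along -z (the intrinsics and any distortion apply to the point x, -y, -z); pixel columns grow to the right and rows downward; lengths in m; the calibration is good to about 2 mm. A picture is of the moment at which its call begins: read the wrist's pose just before it. There is no depth.
- bot.close_job(): hands the job in; it is judged then, once.
The state is a dict: "time_s": time; "joint_pos": joint angles; "joint_velocities": joint speeds; "tau": joint torques, N m; "tcp_pos": TCP position; "orientation": TCP orientation; "force": force on the tool from outside, world axes, zero at the start; "moment": the same for the moment, N m; "gripper_width": finger opening in m; "grasp_force": force on a finger pad.
Only numpy, scipy, OpenCV 4.12 (cv2) and the standard library are available. Lean on these libraries where they do the work, as an engineer would, in place of code of your own. Each camera call takes 0.05 s, during which the arm holds its last target. There are 200 camera calls.

## Working session

There is one attempt and no reset: what is moved stays moved. The work goes in short steps, Python scripts to look and compute and a tool call to move; the robot and the scene stay as the last step left them, time stands still between calls to the robot, and variables do not carry over. Pictures are saved under pics/ and viewed, at most 10 in all, crops included, and the job is handed in when it is done.

Besides the shell and the picture viewer there is one more tool, called after ">>>" by a JSON object that holds its "method" and its "body", one argument or row to a line. jog_arm: Moves the arm, as the interface text tells. Its arguments: {"type":"object","properties":{"deltas":{"type":"array"},"force":{"type":"number"}},"required":["deltas"]}

```bash
mkdir -p pics; cat > h.py <<'E'
import numpy as np,cv2
from scipy.spatial.transform import Rotation as R
from bench import bot
def q(o): return R.from_quat([o[1],o[2],o[3],o[0]])
def ray(c,u,v,z):
    d=q(c["orientation"]).apply([(u-c["cx"])/c["fx"],-(v-c["cy"])/c["fy"],-1]); o=np.array(c["xyz"])
    return o+d*(z-o[2])/d[2]
E
python3 - <<'E'
from h import *
for n in("scene","side"):
    c=bot.camera(n); cv2.imwrite(f"pics/{n}0.png",c["frame"][:,:,::-1])
    print({k:v for k,v in c.items() if k!="frame"})
print(bot.state())
E
```

```text
{'fx': 464.7254670648972, 'fy': 464.7254670648972, 'cx': 313.69768139092315, 'cy': 197.70753550509932, 'xyz': array([1.35799666, 0.57160658, 0.73107991]), 'orientation': array([0.43472651, 0.21539457, 0.40196757, 0.77655658])}
{'fx': 469.66281340811344, 'fy': 469.66281340811344, 'cx': 324.42664260923203, 'cy': 200.18336919732974, 'xyz': array([ 0.04366104, -0.50323055,  0.73881183]), 'orientation': array([ 0.84760994,  0.38582243, -0.1573795 , -0.32852721])}
{'time_s': 0.1, 'joint_pos': array([ 9.94877785e-01,  1.58993010e-01,  1.59812496e+00, -1.12115663e-05,
        1.38616277e+00, -2.10107488e-01]), 'joint_velocities': array([-0.00029589, -0.00045487, -0.00297472,  0.00011921, -0.00106733,
       -0.00122975]), 'tau': array([-2.88154224e-04, -3.86503386e+01, -3.22960746e+01,  7.03082350e-02,
        3.39894136e-02, -5.57987414e-05]), 'tcp_pos': array([0.20540091, 0.53647049, 0.22170408]), 'orientation': array([-3.18157766e-04,  1.81886316e-01,  9.83319203e-01, -7.81805749e-04]), 'force': array([ 1.56981747,  0.87813385, -0.03349163]), 'moment': array([-0.04981191,  0.02793574,  0.0205605 ]), 'grasp_force': 0.0, 'gripper_width': 0.09224449922105053}
```

View pics/scene0.png

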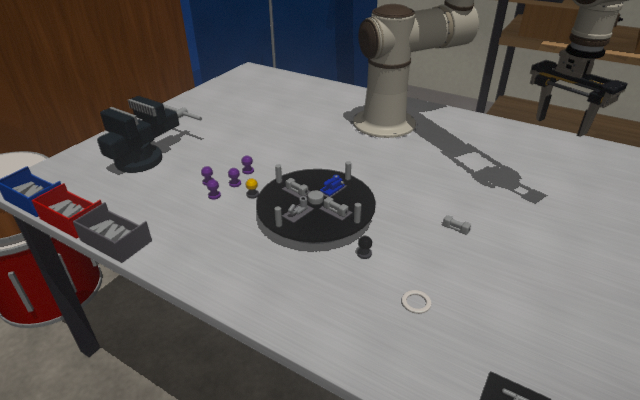

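View pics/side0.png

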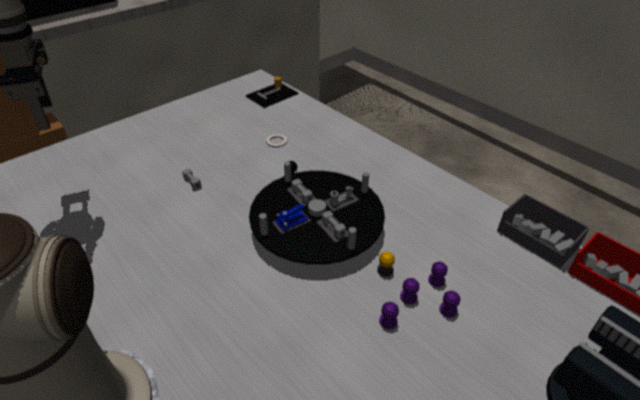

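The scene view shows the turntable hub at (316,197), the blue throw-off at (335,185), the yellow post at (252,187), and the black post at (364,245). Four purple posts stand at (207,172), (234,174), (247,161) and (213,186). The side view shows the hub at (317,208), blue at (291,217), yellow at (387,262), and an orange-topped thing on a far mat at (278,83). The yellow post next to the rim is the one meant, because the purple ones are excluded and the far one is not at the rim. I'll enlarge to confirm.

```bash
python3 - <<'E'
import cv2
a=cv2.imread("pics/scene0.png")[145:265,190:390]; b=cv2.imread("pics/side0.png")[150:290,235:415]
cv2.imwrite("pics/c1.png",cv2.resize(a,None,fx=4,fy=4,interpolation=cv2.INTER_CUBIC))
cv2.imwrite("pics/c2.png",cv2.resize(b,None,fx=4,fy=4,interpolation=cv2.INTER_CUBIC))
E
```

```text
(no output)
```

View pics/c1.png

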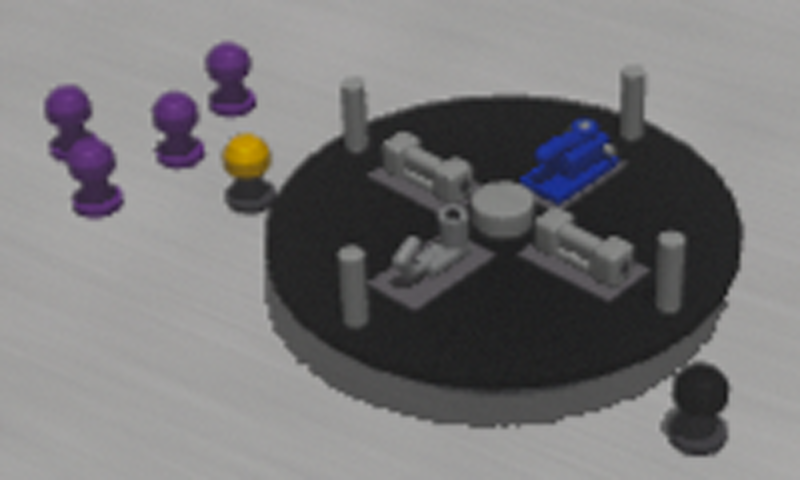

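View pics/c2.png

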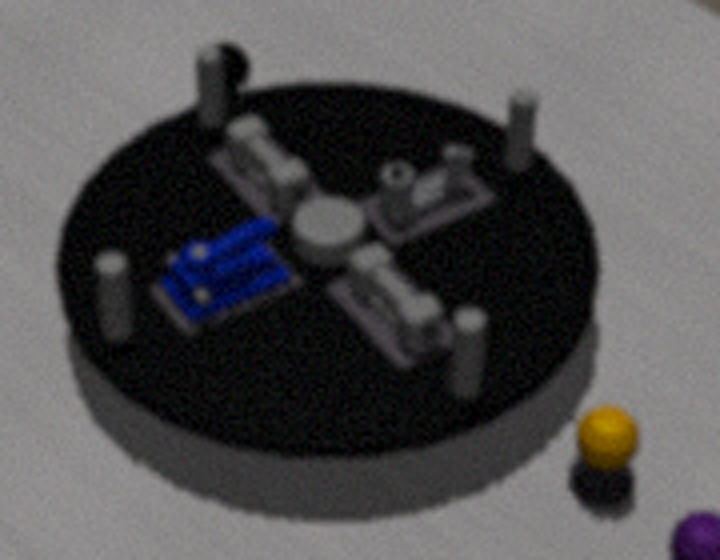

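The crops confirm the single yellow-capped post touching the rim, at c1 (247,157) and c2 (608,438). The pin tops are clear in both views.

```bash
python3 - <<'E'
from h import *
c1=bot.camera("scene");c2=bot.camera("side")
f1=lambda u,v,z:ray(c1,190+u/4-.4,145+v/4-.4,z); f2=lambda u,v,z:ray(c2,235+u/4-.4,150+v/4-.4,z)
P={}
for n,a,b,z in [("blue",(632,73),(111,260),.095),("yside",(354,84),(469,318),.095),("claw",(351,253),(523,97),.095),("bside",(671,239),(209,54),.095),("yellow",(247,157),(608,438),.036),("black",(701,390),None,.036)]:
    p=f1(*a,z); r=f2(*b,z) if b else p; P[n]=(p+r)/2; print(n,p.round(4),r.round(4))
O=np.mean([P[k] for k in("blue","yside","claw","bside")],0);print("O",O)
for k,p in P.items():
    d=(p-O)[:2];print(k,np.hypot(*d),np.degrees(np.arctan2(d[1],d[0])))
for n,u,v in(("lug",456,225),("ring",416,302)): print(n,ray(c1,u,v,.01))
E
```

```text
blue [0.4356 0.0893 0.095 ] [0.433  0.0908 0.095 ]
yside [ 0.5392 -0.0594  0.095 ] [ 0.538  -0.0599  0.095 ]
claw [0.689  0.0454 0.095 ] [0.6871 0.0451 0.095 ]
bside [0.584  0.1955 0.095 ] [0.5812 0.194  0.095 ]
yellow [ 0.5755 -0.1258  0.036 ] [ 0.574  -0.1266  0.036 ]
black [0.6303 0.2414 0.036 ] [0.6303 0.2414 0.036 ]
O [0.56086111 0.06760426 0.095     ]
blue 0.12856393530807592 169.9460163971063
yside 0.12918912615967731 -99.92759396417587
claw 0.12911633912104026 -9.963437124618501
bside 0.1289874820813523 80.31791031268145
yellow 0.19430131493471614 -85.90077912094006
black 0.18713971717140634 68.21046691825289
lug [0.43259323 0.39062214 0.01      ]
ring [0.71339663 0.39992579 0.01      ]
```

Plan: straddle the lug pin at 80° with part-open fingers (about 32 mm gap, no gripping). Push it +104° round, which brings the throw-off from 170° to 274°.

>>> {"method": "jog_arm", "body": {
  "deltas": [
    [[2.36,-2.13,0],-0.0865,0.3],
    [[2.36,-2.13,0],-0.0865,0.3],
    [[2.36,-2.13,0],-0.0865,0.3],
    [[2.36,-2.13,0],-0.0865,0.3],
    [[2.36,-2.13,0],-0.0865,0.3],
    [[2.36,-2.13,0],-0.0865,0.3],
    [[2.36,-2.13,0],-0.0865,0.3],
    [[2.36,-2.13,0],-0.0865,0.3]
  ]
}}

```text
time_s: 0.87
tcp_pos: [0.3953, 0.3653, 0.2225]
orientation: [-0.0, 0.506, 0.862, -0.0]
force: [0.3, 0.7, 0.1]
gripper_width: 0.0407
grasp_force: 0.0
```

>>> {"method": "jog_arm", "body": {
  "deltas": [
    [[2.36,-2.13,0],-0.0865,0.3],
    [[2.36,-2.13,0],-0.0865,0.3],
    [[2.36,-2.13,0],-0.0865,0.3],
    [[2.36,-2.13,0],-0.0865,0.3],
    [[2.36,-2.13,0],-0.0865,0.3],
    [[2.36,-2.13,0],-0.0865,0.3],
    [[2.36,-2.13,0],-0.0865,0.3],
    [[2.36,-2.13,0],-0.0865,0.3],
    [[0,0,0],0,0.3],
    [[0,0,0],0,0.3]
  ]
}}

```text
time_s: 1.7
tcp_pos: [0.5838, 0.195, 0.222]
orientation: [-0.0, 0.768, 0.64, -0.0]
force: [-0.1, 0.8, -0.6]
gripper_width: 0.0324
grasp_force: 0.0
```

```bash
python3 - <<'E'
from h import *
c=bot.camera("wrist"); cv2.imwrite("pics/w1.png",c["frame"][:,:,::-1])
T=np.array(c["tool_from_camera"]);s=bot.state()
for p in([.583,.195,.095],s["tcp_pos"]+np.array([0,0,-.12])):
    t=q(s["orientation"]).inv().apply(np.array(p)-s["tcp_pos"]); k=np.linalg.inv(T)@[*t,1]
    print(c["cx"]+c["fx"]*k[0]/-k[2],c["cy"]-c["fy"]*k[1]/-k[2])
E
```

```text
320.52057623903187 196.7825372372846
320.3831313411892 197.52576502892714
```

View pics/w1.png

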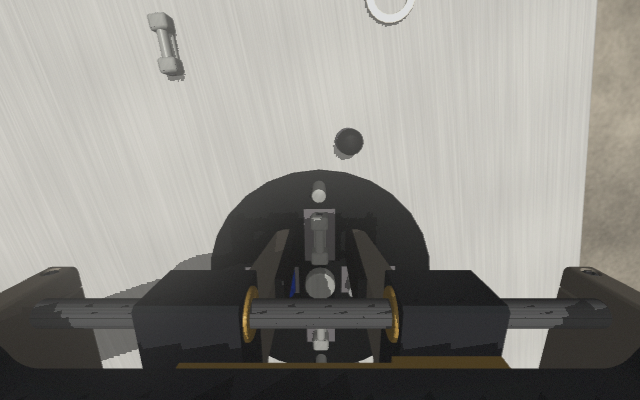

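The wrist view shows the pin top at (319,196), against a predicted (320,197), so the fingers are centred on it. Descending.

>>> {"method": "jog_arm", "body": {
  "deltas": [
    [[0,0,-2.5],0,0.3],
    [[0,0,-2.5],0,0.3],
    [[0,0,-2.5],0,0.3],
    [[0,0,-2.5],0,0.3],
    [[0,0,-2.0],0,0.3],
    [[0,0,-1.5],0,0.3],
    [[0,0,-1.4],0,0.3],
    [[0,0,0],0,0.3]
  ]
}}

```text
time_s: 2.42
tcp_pos: [0.5802, 0.1968, 0.0704]
orientation: [-0.002, 0.767, 0.642, -0.002]
force: [-0.5, -0.7, 0.1]
gripper_width: 0.0324
grasp_force: 0.0
```

```bash
python3 - <<'E'
import numpy as np
# tool-centre arc steps about O, r=0.1295, 4 deg per row from 80 deg
O=np.array([56.09,6.76]);a=np.radians(np.arange(80,189,4.0));p=O+12.95*np.c_[np.cos(a),np.sin(a)]
d=np.diff(p,axis=0)
for i,x in enumerate(d): print(80+4*(i+1),x.round(2).tolist(),end="; ")
E
```

```text
84 [-0.9, 0.13]; 88 [-0.9, 0.06]; 92 [-0.9, 0.0]; 96 [-0.9, -0.06]; 100 [-0.9, -0.13]; 104 [-0.88, -0.19]; 108 [-0.87, -0.25]; 112 [-0.85, -0.31]; 116 [-0.83, -0.37]; 120 [-0.8, -0.42]; 124 [-0.77, -0.48]; 128 [-0.73, -0.53]; 132 [-0.69, -0.58]; 136 [-0.65, -0.63]; 140 [-0.6, -0.67]; 144 [-0.56, -0.71]; 148 [-0.51, -0.75]; 152 [-0.45, -0.78]; 156 [-0.4, -0.81]; 160 [-0.34, -0.84]; 164 [-0.28, -0.86]; 168 [-0.22, -0.88]; 172 [-0.16, -0.89]; 176 [-0.09, -0.9]; 180 [-0.03, -0.9]; 184 [0.03, -0.9]; 188 [0.09, -0.9];
```

>>> {"method": "jog_arm", "body": {
  "deltas": [
    [[-0.9,0.13,0],0.07,0.3],
    [[-0.9,0.06,0],0.07,0.3],
    [[-0.9,0,0],0.07,0.3],
    [[-0.9,-0.06,0],0.07,0.3],
    [[-0.9,-0.13,0],0.07,0.3],
    [[-0.88,-0.19,0],0.07,0.3],
    [[-0.87,-0.25,0],0.07,0.3],
    [[-0.85,-0.31,0],0.07,0.3],
    [[-0.83,-0.37,0],0.07,0.3],
    [[-0.8,-0.42,0],0.07,0.3]
  ]
}}

```text
time_s: 3.25
tcp_pos: [0.4964, 0.1816, 0.0752]
orientation: [0.001, 0.499, 0.867, 0.001]
force: [0.4, 1.0, -0.3]
gripper_width: 0.0319
grasp_force: 0.6
```

>>> {"method": "jog_arm", "body": {
  "deltas": [
    [[-0.77,-0.48,0],0.07,0.3],
    [[-0.73,-0.53,0],0.07,0.3],
    [[-0.69,-0.58,0],0.07,0.3],
    [[-0.65,-0.63,0],0.07,0.3],
    [[-0.6,-0.67,0],0.07,0.3],
    [[-0.56,-0.71,0],0.07,0.3],
    [[-0.51,-0.75,0],0.07,0.3],
    [[-0.45,-0.78,0],0.07,0.3],
    [[-0.4,-0.81,0],0.07,0.3],
    [[-0.34,-0.84,0],0.07,0.3]
  ]
}}

```text
time_s: 4.08
tcp_pos: [0.4394, 0.1134, 0.075]
orientation: [0.001, 0.172, 0.985, 0.001]
force: [0.6, 1.2, 1.7]
gripper_width: 0.0324
grasp_force: 0.6
```

>>> {"method": "jog_arm", "body": {
  "deltas": [
    [[-0.28,-0.86,0],0.07,0.3],
    [[-0.22,-0.88,0],0.07,0.3],
    [[-0.16,-0.89,0],0.07,0.3],
    [[-0.06,-0.6,0],0.05,0.3],
    [[-0.03,-0.4,0],0.03,0.3],
    [[-0.02,-0.3,0],0.02,0.3],
    [[0,-0.2,0],0.02,0.3],
    [[0,0,0],0,0.3],
    [[0,0,0],0,0.3]
  ]
}}

```text
time_s: 4.83
tcp_pos: [0.4317, 0.0718, 0.0742]
orientation: [0.001, 0.01, 1.0, -0.0]
force: [-0.8, -0.3, -0.6]
gripper_width: 0.0323
grasp_force: 0.0
```

```bash
python3 - <<'E'
from h import *
s=bot.state();d=s["tcp_pos"][:2]-[.5609,.0676];print(np.degrees(np.arctan2(d[1],d[0])),np.hypot(*d))
for n,y,x in(("scene",145,190),("side",150,235)):
    c=bot.camera(n);cv2.imwrite(f"pics/{n}2.png",cv2.resize(c["frame"][y:y+140,x:x+200,::-1],None,fx=4,fy=4,interpolation=cv2.INTER_CUBIC))
E
```

```text
178.14830592970264 0.1292632225013596
```

View pics/scene2.png

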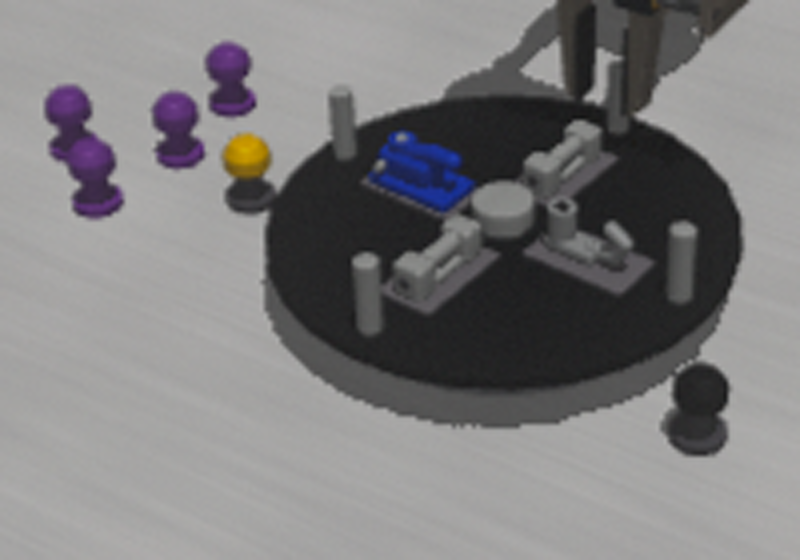

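The throw-off's pin now has its top at c(342,92), the other lug's pin is at (366,260) and the claw's pin is at (682,229). Computing what remains.

```bash
cat >>h.py <<'E'
def ang(pts):
    c1=bot.camera("scene")
    O=np.array([.5620,.0677])  # scene-camera centre of the four pins
    Y=ray(c1,190+247/4-.4,145+157/4-.4,.036)[:2]-O; y=np.degrees(np.arctan2(Y[1],Y[0]))
    for off,u,v in pts:
        d=ray(c1,190+u/4-.4,145+v/4-.4,.095)[:2]-O
        print("r",np.hypot(*d).round(4),"remaining deg",((y-(np.degrees(np.arctan2(d[1],d[0]))-off)+180)%360-180).round(2))
E
python3 -c "
from h import *
ang([(0,342,92),(90,366,260),(180,682,229)])"
```

```text
r 0.1286 remaining deg 8.84
r 0.1285 remaining deg 8.97
r 0.1291 remaining deg 8.49
```

>>> {"method": "jog_arm", "body": {
  "deltas": [
    [[-0.01,-0.3,0],0.02,0.3],
    [[0,-0.3,0],0.02,0.3],
    [[0,-0.3,0],0.02,0.3],
    [[0.01,-0.3,0],0.02,0.3],
    [[0.02,-0.25,0],0.02,0.3],
    [[0.02,-0.2,0],0.01,0.3],
    [[0.02,-0.15,0],0.01,0.3],
    [[0.02,-0.1,0],0.01,0.3],
    [[0.02,-0.1,0],0.01,0.3],
    [[0,0,0],0,0.3]
  ]
}}

```text
time_s: 5.82
tcp_pos: [0.4323, 0.0515, 0.0736]
orientation: [-0.0, -0.06, 0.998, -0.0]
force: [-1.3, -0.1, 0.1]
gripper_width: 0.0322
grasp_force: 0.0
```

```bash
python3 - <<'E'
from h import *
s=bot.state();d=s["tcp_pos"][:2]-[.5609,.0676];print(np.degrees(np.arctan2(d[1],d[0])),np.hypot(*d),s["force"])
c=bot.camera("scene");cv2.imwrite("pics/scene3.png",cv2.resize(c["frame"][145:285,190:390,::-1],None,fx=4,fy=4,interpolation=cv2.INTER_CUBIC))
E
```

```text
-172.86744918212668 0.12962710251899995 [-1.34431705 -0.06683978  0.07695929]
```

View pics/scene3.png

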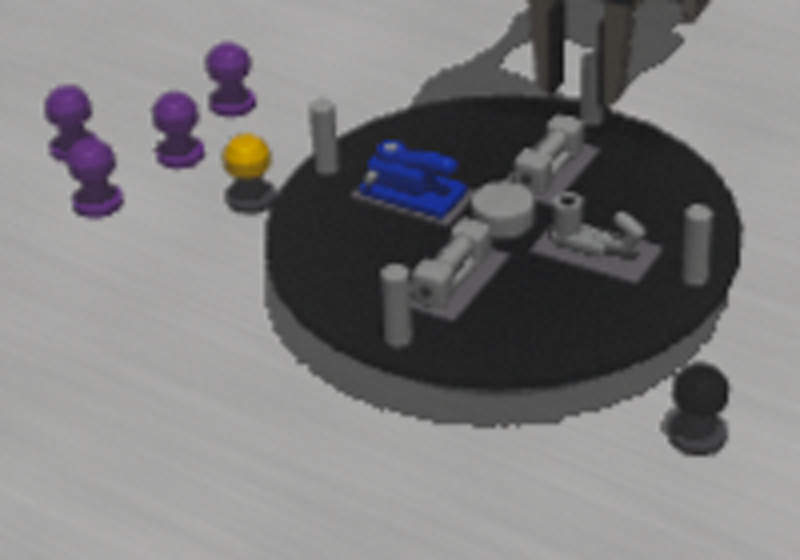

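The pin tops are now at blue (322,105), lug (396,271) and claw (699,212).

```bash
python3 -c "
from h import *
ang([(0,322,105),(90,396,271),(180,699,212)])"
```

```text
r 0.1302 remaining deg 0.31
r 0.1281 remaining deg -0.16
r 0.1299 remaining deg -0.38
```

It's on the mark within about 0.4°. I'll centre the gap round the pin and lift straight out.

>>> {"method": "jog_arm", "body": {
  "deltas": [
    [[-0.03,0.2,0],0,0.3],
    [[-0.03,0.2,0],0,0.3],
    [[-0.03,0.25,0],0,0.3],
    [[0,0,0],0,0.3],
    [[0,0,0.5],0,0.3],
    [[0,0,1.5],0,0.3],
    [[0,0,2.5],0,0.3],
    [[0,0,3],0,0.3],
    [[0,0,3],0,0.3],
    [[0,0,3],0,0.3]
  ]
}}

```text
time_s: 6.75
tcp_pos: [0.4311, 0.0582, 0.2103]
orientation: [0.0, -0.06, 0.998, -0.0]
force: [1.1, 0.3, 0.2]
gripper_width: 0.0323
grasp_force: 0.0
```

>>> {"method": "jog_arm", "body": {
  "deltas": [
    [[-2,2,2],0,0.3],
    [[-2,2,2],0,0.3],
    [[-1,2,1],0,0.3],
    [[0,2,0],0,0.3],
    [[0,2,0],0,0.3],
    [[0,0,0],0,0.3],
    [[0,0,0],0,0.3]
  ]
}}

```text
time_s: 7.33
tcp_pos: [0.3812, 0.1584, 0.2588]
orientation: [0.0, -0.061, 0.998, -0.0]
force: [0.5, 0.3, -0.7]
gripper_width: 0.0317
grasp_force: 0.0
```

```bash
python3 - <<'E'
from h import *
c=bot.camera("scene");cv2.imwrite("pics/scene4.png",cv2.resize(c["frame"][145:285,190:390,::-1],None,fx=4,fy=4,interpolation=cv2.INTER_CUBIC))
E
```

```text
(no output)
```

View pics/scene4.png

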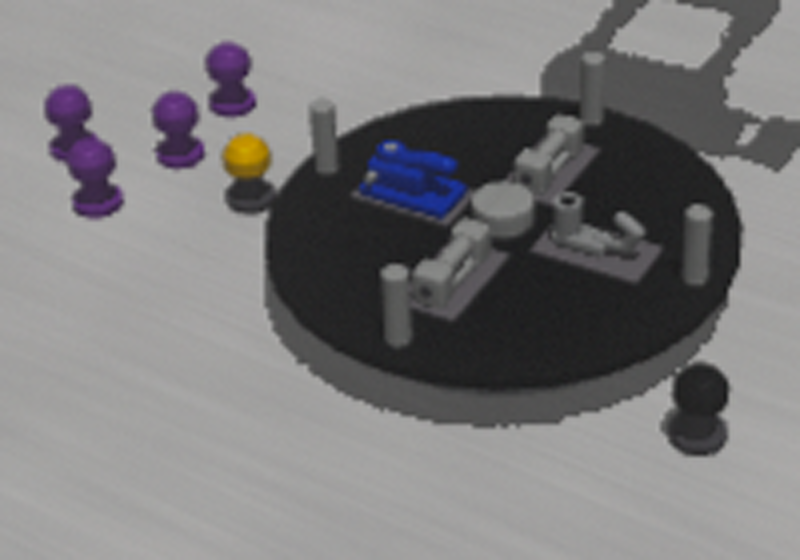

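The arm is clear and the pins have not moved: blue is at (322,105), lug at (396,271) and claw at (699,212). The throw-off still points at the yellow post.

```bash
python3 -c "
from bench import bot
print(bot.close_job())"
```

```text
the job is handed in; nothing more can be done
None
```

I turned the turntable about 104° until the blue throw-off pointed at the yellow mark (within about 0.4° by the scene camera), then withdrew the arm and handed the job in at about 7.4 s; the loose lug and gasket ring were not touched.

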